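# Set the water dispenser up for the mug

### The job

Get the water dispenser ready for the mug: with a fingertip, first push the swivelling spout round until its outlet hangs over the middle of the mug, the vessel with the handle (not the glass). Then push the pointer lever on top of the control box round until it points at the largest of the three studs. Only push: pick nothing up, and leave the mug, the glass and everything else standing where they are.

Things in the scene. Friction and masses are not known exactly. Their poses are not given: they have to be found in the camera images.
- dispenser: fixed counter-top water dispenser, white body 140 (x) x 330 (y) x 120 mm high; origin on its underside, 80 mm behind its front face and midway in y; x points to its back (away from the robot), y to the robot's left. Raised control box at its right: x -79 to 59, y -165 to -30, top z 175 mm; clear tank behind the spout: x -26 to 58, y -5 to 149, top z 200 mm. One vessel stands in front left, one front right of the spout.
- spout_pivot (a point): point on the spout's upright turning axis, at the mid-height of its level tube (165 mm above the counter); its axes are the dispenser's; at (-50, 75, 165) mm in the dispenser's frame. A round collar of radius 17 mm surrounds the axis.
- spout (a joint): turn of the spout, rad: 0 = points to the dispenser's front (its -x), positive = counter-clockwise from above, to the robot's right; stops at -1.05 and 1.05. Level steel tube, 16 mm diameter, centre line 165 mm above the counter, from the axis to 110 mm out, then bending down to the outlet. Light friction (1.5 N at 100 mm from the axis); stays where it is left.
- spout_outlet (a point): centre of the lower face of the spout's black outlet (20 mm diameter), 130 mm from the turning axis, 127 mm above the counter
- mug_mouth (a point): centre of the mug's mouth, on the mug's upright axis, 97 mm above the counter
- mug: cream mug with a handle, loose, empty; 82 mm diameter, 97 mm high, handle reaching 72 mm from the mug's axis towards its own -y; origin on its underside 15 mm from its axis towards the handle
- glass: plain drinking glass without handle, loose, 81 mm diameter, 92 mm high; origin at the centre of its underside. To be left alone.
- pointer_pivot (a point): point on the pointer's upright turning axis, on the top of the control box, 175 mm above the counter; its axes are the dispenser's; at (12, -97.5, 175) mm in the dispenser's frame. The hub has a radius of 16 mm and is 16 mm high.
- pointer (a joint): turn of the pointer, rad: 0 = to the dispenser's front, positive = counter-clockwise from above, to the robot's right; studs at -0.7 (smallest), 0, 0.7 (largest); stops at -1.1, 1.1. Black bar 67 mm long, 11 wide, its top 12 mm above the box; a 12 mm upright steel pin to push stands on it 52 mm from the axis, up to 42 mm above the box. Light friction (1.2 N at the pin); stays where left.
- pointer_pin (a point): centre of the upper end of the pointer's upright pin, 217 mm above the counter
- large_stud (a point): centre of the top of the largest of the three black studs on the control box's top (15 mm diameter, 3 mm high; the others are 10 and 6 mm), the one farthest to the robot's right, 78 mm from the pointer's axis
- honey: jar of honey with a screw lid, loose, 65 mm diameter, 100 mm high, in front of the control box; origin at the centre of its underside. To be left alone.
- tin: flat tin, loose, 86 mm diameter, 40 mm high, at the left; origin at the centre of its underside. To be left alone.
- spice: spice jar, loose, 41 mm diameter, 105 mm high, at the left; origin at the centre of its underside. To be left alone.
- tea: tea box, loose, 64 x 142 x 75 mm, at the left; origin at the centre of its underside. To be left alone.
Things that resemble listed ones, but are neither listed nor needed, are in the scene too. Leave any purple look-alike of the mug alone.

How it is judged:
By the outcome, as a careful person would: the job done as asked, in the order asked, and still so for the second after the job is handed in, with the robot touching nothing.
It also fails if it takes over 51 s, if anything falls off the work surface, if the arm or the gripper's body presses on something with over 40 N, if the wrist force passes 120 N, or if a joint passes its speed limit or range.

### The arm

A 6-joint arm with a two-finger parallel gripper is mounted at the origin on a cart in front of the work surface, level with it; the furniture and walls round the work are solid. World frame = base frame: x ahead of the robot, y to its left, z up, the work surface at z = 0. Lengths are in m, angles in degrees, forces in N, time in s.
With the tool pointing down it reaches from about 0.25 to 0.85 m from the base axis. Payload 12.5 kg.
Tool frame: the origin (TCP) lies at the very end of the fingers, on their centre line; the grasp point (between the pads) lies 19 mm behind it; z points along the fingers, y is the line along which they close (so a half turn about z gives the same grasp; the last joint's range is limited). The gripper opens to 93 mm and grips with 3 to 60 N. Pads are 15 mm wide; open, the fingers measure 128 mm over their backs; the gripper's body (75 mm by 188 mm) begins 65 mm behind the grasp point.
Start: joints at [68.377, 20.094, 94.641, -0, 65.266, -4.847], TCP at [0.159, 0.527, 0.219] pointing down, gripper open.
Joint ranges: [-157.81, 157.81], [-45, 120.19], [0.68, 151.7], [-89.99, 269.99], [4.06, 180], [-164.3, 164.3]. Speed limits (degrees/s): [127.2, 127.2, 159.86, 180, 180, 180].

### API

Orientations are given as [roll, pitch, yaw] about the fixed x, y, z axes, in that order (R = Rz(yaw) Ry(pitch) Rx(roll)).
In Python, from cell import bot gives the robot as it stands.
- The arm moves only by the tool apply_moves, never from a script. Its argument "rows" is a list of rows, each an object with "slide": the shift along the tool's x, y, z in cm, a list of three; "yaw": the turn about the tool's z in rad; "grip": the finger opening in cm, from 0 to 9.3. In form: [{"slide": [x, y, z], "yaw": yaw, "grip": grip}, ...]. A call has 1 to 12 rows; each row shifts and turns the commanded pose from where the row before left it, along the tool's axes as they then stand; what a row does not reach is not made up. A row lasts 1/10 s, in which the tool goes at most 50 mm and 8.59 degrees, less where a joint would pass 70% of its speed; a pose out of reach is approached as far as the arm can. A call with a gripper value outside its range is refused whole. The fingers move at their own pace and stop on an object; "newtons" is the grip in N (left out, the last holds). Time passes only in rows, so rows that do not move let the fingers close. It gives the time, the measured TCP pose, the force, the opening and the grip force at its end, in the units of the state.
- bot.get_state(): the state, without advancing time (a new reading comes with each control period).
- bot.grab_frame(name): name is "side" or "top" or "wrist"; returns the picture (384x512x3 uint8, blue, green, red); there is no depth.
- bot.camera_model(name): a dict with "K" (3x3 intrinsics, pixels), "k1" (the pictures are not rectified: a ray, as slopes to the right and down, at radius r is drawn at 1 + k1 r^2 times it, then the intrinsics apply), "world_from_camera" (4x4, takes a point from camera to world coordinates); the wrist camera has in their place "mount" (4x4, takes a point from camera to tool coordinates, whose origin is the TCP and whose axes are the flange's). Camera axes: x right, y up, looking along -z (the intrinsics and any distortion apply to the point x, -y, -z); pixel columns grow to the right and rows downward; lengths in m; the calibration is good to about 2 mm. A picture is of the moment at which its call begins: read the wrist's pose just before it. camera_model takes no time and is no camera call.
- bot.close_job(): hands the job in; it is judged then, once.
The state is a dict: "time_s": time; "q": joint angles; "joint_velocities": joint speeds; "tau": joint torques, N m; "tool_pos": TCP position; "orientation": TCP orientation; "force": force on the tool from outside, world axes, zero at the start; "moment": the same for the moment, N m; "finger_gap": opening from 0.0 (shut) to 1.0 (fully open); "grip_force": force on a finger pad.
Only numpy, scipy, OpenCV 4.12 (cv2) and the standard library are available. Lean on these libraries where they do the work, as an engineer would, in place of code of your own. Each camera call takes 0.05 s, during which the arm holds its last target. There are 200 camera calls.

## Working session

There is one attempt and no reset: what is moved stays moved. The work goes in short steps, Python scripts to look and compute and a tool call to move; the robot and the scene stay as the last step left them, time stands still between calls to the robot, and variables do not carry over. Pictures are saved under pics/ and viewed, at most 10 in all, crops included, and the job is handed in when it is done.

Besides the shell and the picture viewer there is one more tool, called as name(argument=value, ...), one argument or row to a line, values as JSON. apply_moves: Moves the arm, as the interface text tells. Its arguments: {"type":"object","properties":{"rows":{"type":"array"},"newtons":{"type":"number"}},"required":["rows"]}

```bash
mkdir -p pics
cat > h.py <<'E'
import numpy as np, cv2
from cell import bot
from scipy.spatial.transform import Rotation as R
def T_cam(n):
    m=bot.camera_model(n)
    if n!="wrist": return m,np.array(m["world_from_camera"])
    s=bot.get_state(); T=np.eye(4); T[:3,:3]=R.from_euler("xyz",s["orientation"],degrees=True).as_matrix(); T[:3,3]=s["tool_pos"]
    return m,T@np.array(m["mount"])
def ray(m,T,u,v):
    K=np.array(m["K"]); D=np.array([m["k1"],0,0,0.])
    p=cv2.undistortPoints(np.array([[[u,v]]],float),K,D)[0,0]
    return T[:3,3],T[:3,:3]@np.array([p[0],-p[1],-1])
def onz(m,T,u,v,z):
    o,d=ray(m,T,u,v); return o+d*(z-o[2])/d[2]
def proj(m,T,P):
    P=np.atleast_2d(P); c=(P-T[:3,3])@T[:3,:3]*[1,-1,-1]
    return cv2.projectPoints(c,np.zeros(3),np.zeros(3),np.array(m["K"]),np.array([m["k1"],0,0,0.]))[0][:,0]
E
python3 - <<'E'
from h import *
s=bot.get_state(); print(s["tool_pos"],s["orientation"],s["time_s"])
for n in("top","side"):
    m,T=T_cam(n); print(n,T.round(3).tolist(),m["k1"],np.array(m["K"]).round(1).tolist())
    f=bot.grab_frame(n); cv2.imwrite(f"pics/{n}0.png",f); cv2.imwrite(f"pics/{n}0b.png",cv2.resize(f,(800,600),interpolation=cv2.INTER_CUBIC))
E
```

```text
[0.15858802 0.52628758 0.21811071] [-1.79933254e+02 -1.63723419e-03  1.63229992e+02] 0.0
top [[0.027, 0.988, -0.152, 0.364], [-1.0, 0.027, -0.002, 0.057], [0.002, 0.152, 0.988, 1.283], [0.0, 0.0, 0.0, 1.0]] -0.06600746413199571 [[416.3, 0.0, 255.5], [0.0, 416.3, 196.0], [0.0, 0.0, 1.0]]
side [[-0.999, 0.047, -0.027, 0.498], [-0.049, -0.567, 0.822, 0.961], [0.023, 0.822, 0.569, 0.757], [0.0, 0.0, 0.0, 1.0]] -0.0505270621740744 [[371.4, 0.0, 261.6], [0.0, 371.4, 185.9], [0.0, 0.0, 1.0]]
```

View pics/top0b.png

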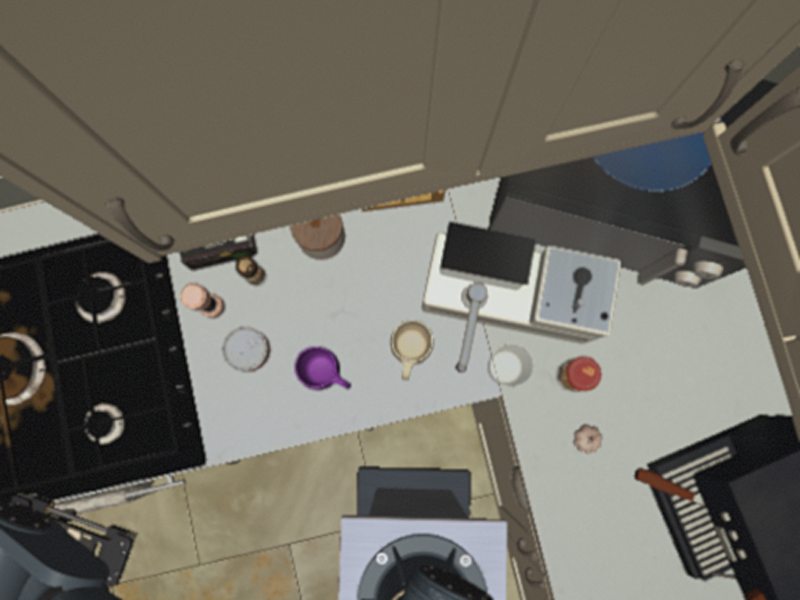

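View pics/side0b.png

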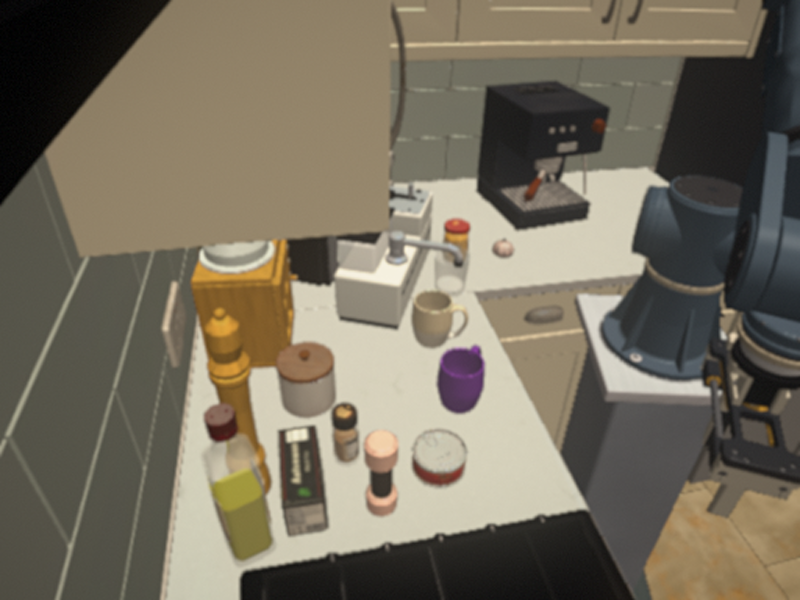

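Run:
```python
from h import *
f=cv2.imread("pics/top0.png"); c=f[135:255,235:405]
cv2.imwrite("pics/crop.png",cv2.resize(c,None,fx=4.7,fy=4.7,interpolation=cv2.INTER_CUBIC))
m,T=T_cam("top")
k=lambda u,v,z:onz(m,T,u/1.5625,v/1.5625,z).round(3)
hsv=cv2.cvtColor(f,cv2.COLOR_BGR2HSV)
print(hsv[220,263],hsv[225,300],f[220,263])
print("mug",k(411,343,.097),"pivot",k(478,294,.175),"outlet",k(461,368,.165),"hub",k(582,275,.191),"big",k(604,316,.178),"small",k(548,305,.178),"glass",k(511,366,.092),"honey",k(582,374,.1))
```

```text
[ 22  41 193] [ 20  16 146] [162 185 193]
mug [0.479 0.035 0.097] pivot [ 0.559 -0.077  0.175] outlet [ 0.431 -0.05   0.165] hub [ 0.595 -0.255  0.191] big [ 0.526 -0.296  0.178] small [ 0.543 -0.198  0.178] glass [ 0.442 -0.149  0.092] honey [ 0.43  -0.278  0.1  ]
```

View pics/crop.png

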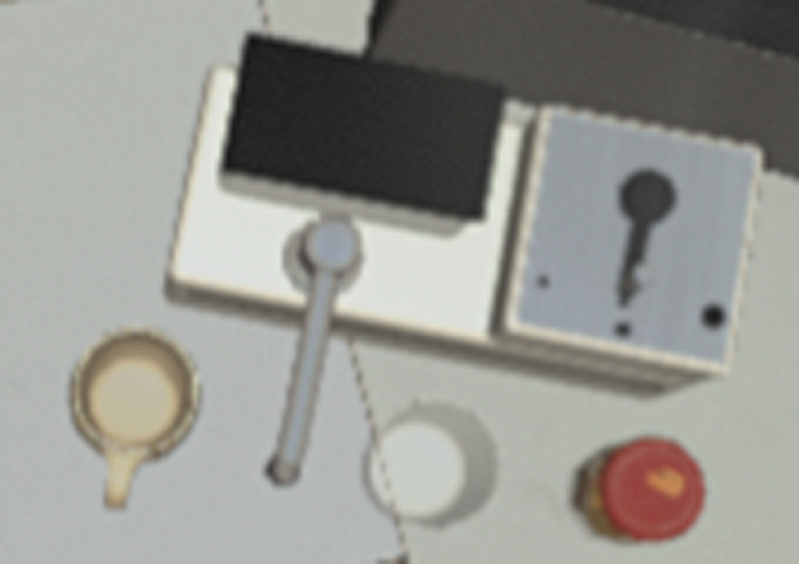

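The crop shows the collar at (333,244), outlet at (282,471), hub at (648,196), studs at (543,282), (622,330) and (712,317, the largest), and the mug rim centred near (136,394).

Run:
```python
from h import *
m,T=T_cam("top")
k=lambda x,y,z:onz(m,T,235+x/4.7-.4,135+y/4.7-.4,z)
hub=k(648,196,.191);st=[k(543,282,.178),k(622,330,.178),k(712,317,.178)]
print("box",[np.linalg.norm((s-hub)[:2]).round(4) for s in st],hub.round(4))
# fit dispenser pose: hub + studs + collar
P=[[12,-97.5]]+[[12-78*np.cos(a),-97.5-78*np.sin(a)] for a in(-.7,0,.7)]+[[-50,75]]
P=np.array(P)/1000; 
for zc in(.175,.185,.195):
    Q=np.array([hub]+st+[k(333,244,zc)])[:,:2]
    a,b=P-P.mean(0),Q-Q.mean(0); t=np.arctan2((a[:,0]*b[:,1]-a[:,1]*b[:,0]).sum(),(a*b).sum())
    c,s=np.cos(t),np.sin(t); M=np.array([[c,-s],[s,c]]); o=Q.mean(0)-M@P.mean(0)
    print(zc,"yaw",np.degrees(t),"o",o,"res mm",((P@M.T+o-Q)*1000).round(1).tolist())
    sp=M@[-.05,.075]+o; pp=M@[.012,-.0975]+o
    mug=k(136,394,.097)[:2]; d=M.T@(mug-sp); out=M.T@(k(282,471,.165)[:2]-sp)
    f=lambda d:(np.arctan2(-d[1],-d[0]).round(3),np.linalg.norm(d).round(4))
    print(" sp",sp,"pp",pp,"mug",mug,f(d),"outlet",f(out))
    pin=M.T@(k(628,287,.187)[:2]-pp);print(" ptr",f(pin),"stud w",st[2])
```

```text
box [np.float64(0.0762), np.float64(0.077), np.float64(0.078)] [ 0.5937 -0.2548  0.191 ]
0.175 yaw -10.146526941047878 o [ 0.59954531 -0.15782714] res mm [[0.5, -1.1], [-0.0, 0.8], [-0.3, -0.1], [-0.0, -0.4], [-0.2, 0.8]]
 sp [ 0.56353975 -0.0751918 ] pp [ 0.59418144 -0.25591628] mug [0.48182486 0.03384607] (np.float64(-0.751), np.float64(0.1363)) outlet (np.float64(-0.019), np.float64(0.133))
 ptr (np.float64(-0.054), np.float64(0.0543)) stud w [ 0.52661    -0.29446858  0.178     ]
0.185 yaw -9.676240626722402 o [ 0.59873129 -0.15717652] res mm [[0.5, -0.5], [-0.5, 1.0], [-0.4, -0.1], [0.3, -0.3], [0.2, -0.0]]
 sp [ 0.56204868 -0.07483949] pp [ 0.59417271 -0.25530638] mug [0.48182486 0.03384607] (np.float64(-0.766), np.float64(0.1351)) outlet (np.float64(-0.027), np.float64(0.1314))
 ptr (np.float64(-0.051), np.float64(0.0542)) stud w [ 0.52661    -0.29446858  0.178     ]
0.195 yaw -9.21003531891698 o [ 0.59791789 -0.15653315] res mm [[0.5, 0.1], [-1.0, 1.2], [-0.5, -0.1], [0.6, -0.3], [0.5, -0.9]]
 sp [ 0.56056654 -0.07449733] pp [ 0.59415792 -0.25469685] mug [0.48182486 0.03384607] (np.float64(-0.782), np.float64(0.1339)) outlet (np.float64(-0.035), np.float64(0.1299))
 ptr (np.float64(-0.048), np.float64(0.054)) stud w [ 0.52661    -0.29446858  0.178     ]
```

The dispenser fit has residuals of 1 mm or less. The mug sits at a spout angle of about -0.766 and a radius of 135 mm, which matches the 130 mm reach. I'll go over to the right of the spout with the fingers closed.

apply_moves(
  rows=[
    {"slide":[-3,-3.3,0],"yaw":0,"grip":0},
    {"slide":[-3,-3.3,0],"yaw":0,"grip":0},
    {"slide":[-3,-3.3,0],"yaw":0,"grip":0},
    {"slide":[-3,-3.3,0],"yaw":0,"grip":0},
    {"slide":[-3,-3.3,0],"yaw":0,"grip":0},
    {"slide":[-3,-3.3,0],"yaw":0,"grip":0},
    {"slide":[-3,-3.3,0],"yaw":0,"grip":0},
    {"slide":[-3,-3.3,0],"yaw":0,"grip":0},
    {"slide":[-3,-3.3,0],"yaw":0,"grip":0},
    {"slide":[-3,-3.3,0],"yaw":0,"grip":0},
    {"slide":[-3,-3.3,0],"yaw":0,"grip":0},
    {"slide":[-3,-3.3,0],"yaw":0,"grip":0},
  ],
)

```text
time_s: 1.3
tool_pos: [0.3894, 0.0417, 0.2187]
orientation: [180.0, 0.0, 163.2]
force: [0.4, 0.3, -0.2]
finger_gap: 0.024
grip_force: 0.0
```

apply_moves(
  rows=[
    {"slide":[-3,-3.2,0],"yaw":0,"grip":0},
    {"slide":[-3,-3.2,0],"yaw":0,"grip":0},
    {"slide":[-3,-3.2,0],"yaw":0,"grip":0},
    {"slide":[-3,-3.2,0],"yaw":0,"grip":0},
    {"slide":[0,0,0],"yaw":0,"grip":0},
    {"slide":[0,0,0],"yaw":0,"grip":0},
  ],
)

```text
time_s: 1.9
tool_pos: [0.4668, -0.114, 0.2181]
orientation: [180.0, -0.1, 163.1]
force: [0.1, -0.1, -0.2]
finger_gap: 0.007
grip_force: 0.0
```

Run:
```python
from h import *
s=bot.get_state(); print(s["tool_pos"],s["orientation"])
m,T=T_cam("wrist"); f=bot.grab_frame("wrist")
sp=np.array([.562,-.075]); 
print(proj(m,T,[[.562,-.075,.18],[.431,-.05,.165],[.482,.034,.097],[.594,-.255,.191],[.468,-.07,.165]]).round())
cv2.imwrite("pics/w1.png",f)
```

```text
[ 0.46675141 -0.11401677  0.21808474] [ 1.79987611e+02 -7.52968189e-02  1.63134922e+02]
[[336. 301.]
 [327. 136.]
 [406. 152.]
 [148. 383.]
 [313. 190.]]
```

View pics/w1.png

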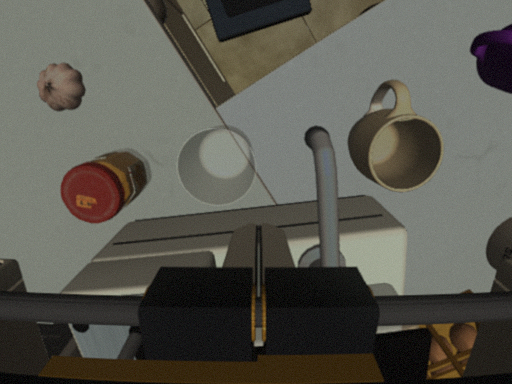

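The wrist view agrees with the estimates, with the outlet at (317,134) and the mug mouth at about (398,152). Next I'll turn slightly, go down beside the tube and push part way.

apply_moves(
  rows=[
    {"slide":[0,0,2.2],"yaw":0.14,"grip":0},
    {"slide":[0,0,2.2],"yaw":0.14,"grip":0},
    {"slide":[0,0,2.2],"yaw":0,"grip":0},
    {"slide":[0,0,0],"yaw":0,"grip":0},
    {"slide":[0.45,1,0],"yaw":0,"grip":0},
    {"slide":[0.45,1,0],"yaw":0,"grip":0},
    {"slide":[0.45,1,0],"yaw":0,"grip":0},
    {"slide":[0.45,1,0],"yaw":0,"grip":0},
    {"slide":[0.45,1,0],"yaw":0,"grip":0},
    {"slide":[0.35,0.8,0],"yaw":0,"grip":0},
    {"slide":[0,0,0],"yaw":0,"grip":0},
    {"slide":[0,0,0],"yaw":0,"grip":0},
  ],
)

```text
time_s: 3.15
tool_pos: [0.4765, -0.0505, 0.1525]
orientation: [-180.0, -0.0, 147.2]
force: [0.1, -0.3, 0.0]
finger_gap: 0.004
grip_force: 0.0
```

Run:
```python
from h import *
f=bot.grab_frame("wrist"); g=bot.grab_frame("side")
cv2.imwrite("pics/w2.png",np.hstack([f,cv2.resize(g[120:240,180:330],(480,384))])[:,:]); cv2.imwrite("pics/w2.png",cv2.resize(cv2.imread("pics/w2.png"),(800,310)))
```

```text
(no output)
```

View pics/w2.png

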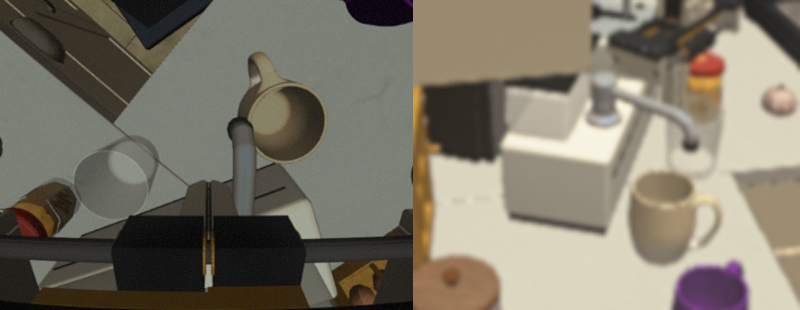

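Run:
```python
from h import *
m,T=T_cam("wrist"); sp=np.array([.562,-.075]);y=np.radians(-9.68)
for u,v,z in((237,130,.155),(243,150,.165),(244,200,.165),(285,120,.097)):
    p=onz(m,T,u*1.24,v*1.24,z)[:2]; d=p-sp; print(p.round(4),np.linalg.norm(d).round(4),(np.arctan2(-d[1],-d[0])-y+np.pi)%(2*np.pi)-np.pi)
```

```text
[ 0.4481 -0.0083] 0.132 -0.3606699308633603
[ 0.4595 -0.0117] 0.1205 -0.38372925854877904
[ 0.4924 -0.0301] 0.0828 -0.40379361279546133
[0.4791 0.0332] 0.1363 -0.7481660057763087
```

apply_moves(
  rows=[
    {"slide":[0.1,0.65,0],"yaw":0,"grip":0},
    {"slide":[0.1,0.65,0],"yaw":0,"grip":0},
    {"slide":[0.1,0.65,0],"yaw":0,"grip":0},
    {"slide":[0.05,0.65,0],"yaw":0,"grip":0},
    {"slide":[0,0,0],"yaw":0,"grip":0},
    {"slide":[0,0,0],"yaw":0,"grip":0},
  ],
)

```text
time_s: 3.85
tool_pos: [0.4878, -0.0267, 0.1526]
orientation: [180.0, -0.0, 147.2]
force: [-1.1, -0.3, 0.6]
finger_gap: 0.004
grip_force: 0.0
```

Run:
```python
from h import *
f=bot.grab_frame("wrist"); cv2.imwrite("pics/w3.png",cv2.resize(f[90:300,200:480],(800,600),interpolation=cv2.INTER_CUBIC))
```

```text
(no output)
```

View pics/w3.png

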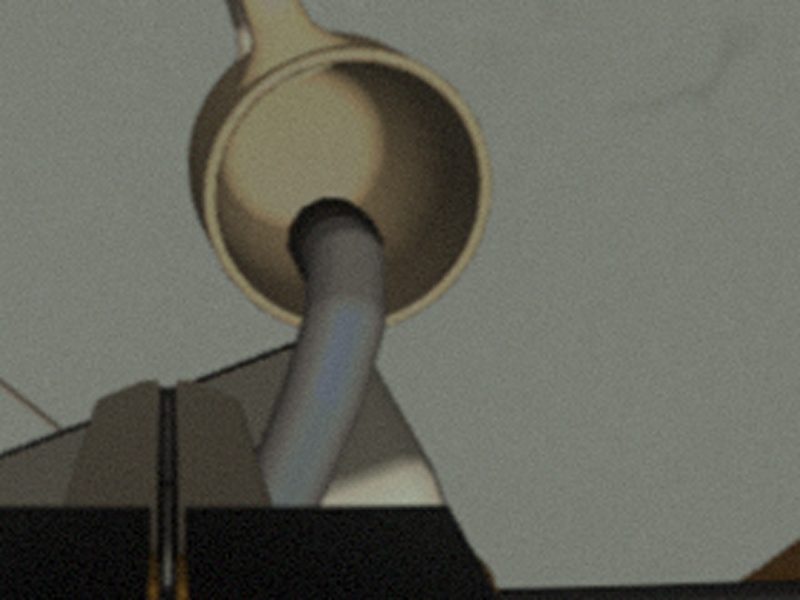

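The crop shows the outlet disc centred near (336,243) and the mug rim centred near (348,188).

Run:
```python
from h import *
m,T=T_cam("wrist"); sp=np.array([.562,-.075]);y=np.radians(-9.68)
for u,v,z in((336,243,.127),(336,243,.135),(345,230,.155),(348,188,.097)):
    p=onz(m,T,200+u*.35,90+v*.35,z)[:2]; d=p-sp; print(p.round(4),np.linalg.norm(d).round(4),(np.arctan2(-d[1],-d[0])-y+np.pi)%(2*np.pi)-np.pi)
```

```text
[0.4833 0.0237] 0.1262 -0.7282874192313131
[0.4805 0.0235] 0.1278 -0.710495842634081
[0.4723 0.0258] 0.135 -0.6744657497385158
[0.4822 0.0345] 0.1355 -0.7719382765043434
```

apply_moves(
  rows=[
    {"slide":[-0.05,0.2,0],"yaw":0,"grip":0},
    {"slide":[-0.1,0.2,0],"yaw":0,"grip":0},
    {"slide":[0,0,0],"yaw":0,"grip":0},
    {"slide":[0,0,0],"yaw":0,"grip":0},
    {"slide":[0,-1.5,0],"yaw":0,"grip":0},
    {"slide":[0,-2,0],"yaw":0,"grip":0},
    {"slide":[0,-2,0],"yaw":0,"grip":0},
    {"slide":[0,0,0],"yaw":0,"grip":0},
    {"slide":[0,0,0],"yaw":0,"grip":0},
  ],
)

```text
time_s: 4.8
tool_pos: [0.4614, -0.0713, 0.1529]
orientation: [180.0, 0.0, 147.1]
force: [-0.3, 0.4, 0.0]
finger_gap: 0.003
grip_force: 0.0
```

Run:
```python
from h import *
print(bot.get_state()["tool_pos"])
f=bot.grab_frame("wrist"); cv2.imwrite("pics/w4.png",cv2.resize(f[90:300,232:512],(800,600),interpolation=cv2.INTER_CUBIC))
```

```text
[ 0.46142588 -0.07127465  0.15285804]
```

View pics/w4.png

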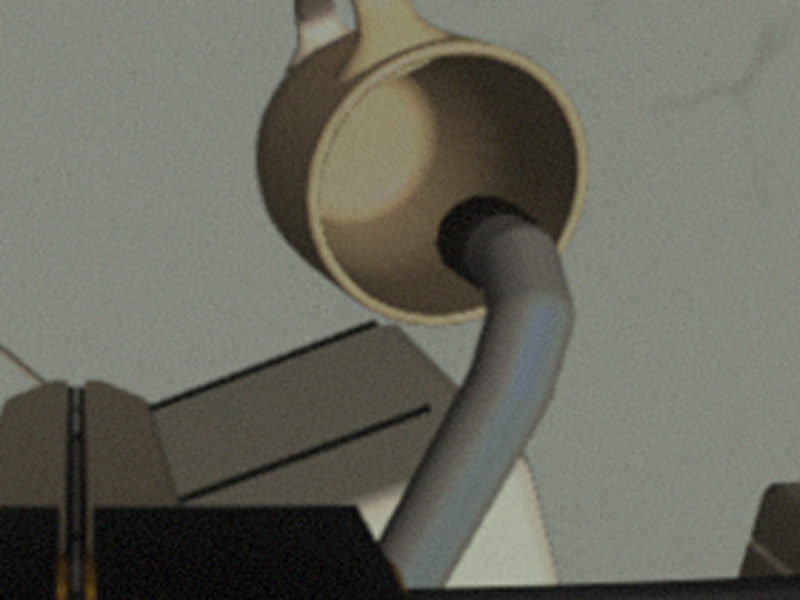

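Run:
```python
from h import *
m,T=T_cam("wrist"); sp=np.array([.562,-.075]);y=np.radians(-9.68)
for u,v,z in((484,242,.127),(448,181,.097)):
    p=onz(m,T,232+u*.35,90+v*.35,z)[:2]; d=p-sp; print(p.round(4),np.linalg.norm(d).round(4),(np.arctan2(-d[1],-d[0])-y+np.pi)%(2*np.pi)-np.pi)
pp=np.array([.594,-.2553])
for a in(-.05,0,.7):
  print(a,"pin",pp-.052*np.array([np.cos(a+y),np.sin(a+y)]),"n",[-np.sin(a+y),np.cos(a+y)])
```

```text
[0.488  0.0278] 0.1267 -0.777582383382275
[0.4823 0.0348] 0.1357 -0.7738276556567754
-0.05 pin [ 0.54324142 -0.24400546] n [np.float64(0.21720273305432578), np.float64(0.9761265147273336)]
0 pin [ 0.54274036 -0.24655644] n [np.float64(0.1681452938873515), np.float64(0.9857622229237314)]
0.7 pin [ 0.54916172 -0.28163492] n [np.float64(-0.5064408450598163), np.float64(0.8622747070714176)]
```

The outlet is now at -0.777, against -0.774 for the mug, so the spout is done. I'll lift, turn and go beside the pointer pin.

apply_moves(
  rows=[
    {"slide":[0,0,-2],"yaw":0,"grip":0},
    {"slide":[0,0,-2],"yaw":0,"grip":0},
    {"slide":[0,0,-3],"yaw":-0.14,"grip":0},
    {"slide":[0,0,0],"yaw":-0.15,"grip":0},
    {"slide":[0,0,0],"yaw":-0.15,"grip":0},
    {"slide":[0,0,0],"yaw":-0.15,"grip":0},
    {"slide":[0,0,0],"yaw":-0.15,"grip":0},
    {"slide":[-1.5,-3.25,0],"yaw":0,"grip":0},
    {"slide":[-1.5,-3.25,0],"yaw":0,"grip":0},
    {"slide":[-1.5,-3.25,0],"yaw":0,"grip":0},
    {"slide":[-1.5,-3.25,0],"yaw":0,"grip":0},
    {"slide":[0,0,0],"yaw":0,"grip":0},
  ],
)

```text
time_s: 6.05
tool_pos: [0.544, -0.1912, 0.2221]
orientation: [-180.0, 0.0, -170.5]
force: [-1.1, 0.9, -0.6]
finger_gap: 0.005
grip_force: 0.0
```

apply_moves(
  rows=[
    {"slide":[0,0,1.3],"yaw":0,"grip":0},
    {"slide":[0,0,1.3],"yaw":0,"grip":0},
    {"slide":[0,0,0],"yaw":0,"grip":0},
    {"slide":[0.15,-0.9,0],"yaw":0,"grip":0},
    {"slide":[0.15,-0.9,0],"yaw":0,"grip":0},
    {"slide":[0.15,-0.8,0],"yaw":0,"grip":0},
    {"slide":[0.15,-0.8,0],"yaw":0,"grip":0},
    {"slide":[0.15,-0.8,0],"yaw":0,"grip":0},
    {"slide":[0.15,-0.8,0],"yaw":0,"grip":0},
    {"slide":[0.15,-0.8,0],"yaw":0,"grip":0},
    {"slide":[0,0,0],"yaw":0,"grip":0},
    {"slide":[0,0,0],"yaw":0,"grip":0},
  ],
)

```text
time_s: 7.25
tool_pos: [0.5417, -0.2482, 0.1967]
orientation: [-180.0, 0.0, -170.4]
force: [-0.6, 0.7, 0.4]
finger_gap: 0.008
grip_force: 0.0
```

Run:
```python
from h import *
s=bot.get_state();print(s["tool_pos"],s["force"])
m,T=T_cam("wrist");print(proj(m,T,[[.549,-.2816,.217],[.5266,-.2945,.178],[.594,-.2553,.191]]))
f=bot.grab_frame("wrist"); g=bot.grab_frame("side"); cv2.imwrite("pics/w5.png",np.vstack([f[:, :],np.zeros((0,512,3),np.uint8)]));cv2.imwrite("pics/s5.png",g)
cv2.imwrite("pics/w5.png",np.hstack([cv2.resize(f[200:384,20:270],(500,368)),cv2.resize(g[110:160,230:290],(300,250)).repeat(1,0) if 0 else cv2.resize(g[105:155,240:281],(300,368))]))
```

```text
[ 0.54165165 -0.24816946  0.19669276] [-0.59404596  0.73622724  0.3976006 ]
[[196.29817188 253.87299422]
 [191.6769138  190.19290321]
 [235.09334314 296.64207811]]
```

View pics/w5.png

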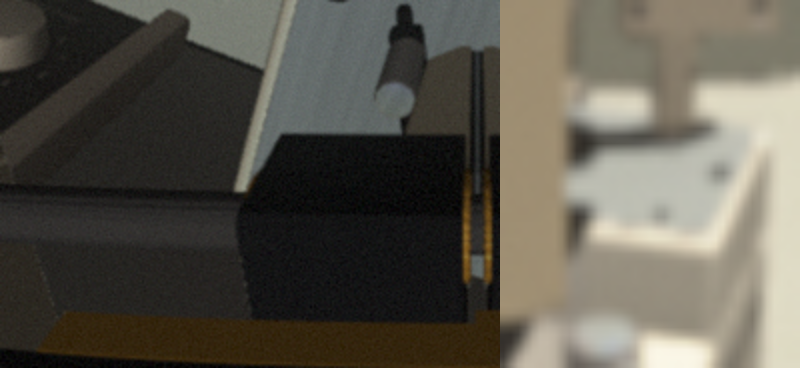

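```bash
cat > a.py <<'E'
from h import *
pp=np.array([.594,-.2553]);y=np.radians(-9.68)
def ang(m,T,u,v,z):
    p=onz(m,T,u,v,z)[:2]; d=p-pp; print(p.round(4),np.linalg.norm(d).round(4),((np.arctan2(-d[1],-d[0])-y+np.pi)%(2*np.pi)-np.pi).round(3))
E
python3 - <<'E'
from a import *
m,T=T_cam("wrist")
ang(m,T,219,249,.217);ang(m,T,222.5,204,.187);ang(m,T,190,199,.178)
E
```

```text
[ 0.5438 -0.2692] 0.0521 0.438
[ 0.5292 -0.2725] 0.0671 0.428
[ 0.5329 -0.2946] 0.0727 0.74
```

apply_moves(
  rows=[
    {"slide":[0,-0.4,0],"yaw":0,"grip":0},
    {"slide":[0,-0.4,0],"yaw":0,"grip":0},
    {"slide":[-0.1,-0.3,0],"yaw":0,"grip":0},
    {"slide":[0,0,0],"yaw":0,"grip":0},
    {"slide":[0,0,0],"yaw":0,"grip":0},
  ],
)

```text
time_s: 7.85
tool_pos: [0.5444, -0.2588, 0.1966]
orientation: [-180.0, 0.0, -170.4]
force: [-0.0, -1.3, -0.7]
finger_gap: 0.009
grip_force: 0.0
```

Run:
```python
from h import *
s=bot.get_state();print(s["tool_pos"],s["force"])
f=bot.grab_frame("wrist")
cv2.imwrite("pics/w6.png",cv2.resize(f[160:300,120:280],(640,560),interpolation=cv2.INTER_CUBIC))
```

```text
[ 0.54436071 -0.25875138  0.19659689] [-0.0257518  -1.30851564 -0.70406526]
```

View pics/w6.png

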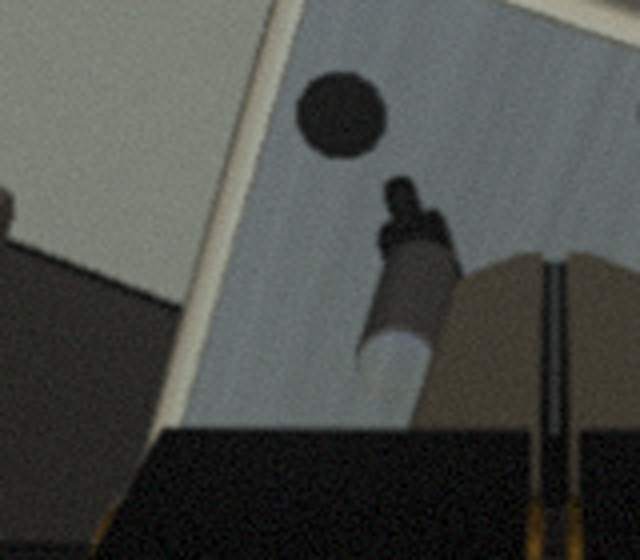

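The large stud is at (341,115), the pointer tip at (400,183) and the pin top at (396,365).

Run:
```python
from a import *
m,T=T_cam("wrist")
for u,v,z in((396,365,.217),(400,180,.187),(341,115,.178)): ang(m,T,120+u/4,160+v/4,z)
```

```text
[ 0.5479 -0.2799] 0.0523 0.659
[ 0.5328 -0.2848] 0.0679 0.618
[ 0.5268 -0.2964] 0.0787 0.718
```

apply_moves(
  rows=[
    {"slide":[-0.05,-0.15,0],"yaw":0,"grip":0},
    {"slide":[-0.05,-0.15,0],"yaw":0,"grip":0},
    {"slide":[0,0,0],"yaw":0,"grip":0},
    {"slide":[0,0,0],"yaw":0,"grip":0},
    {"slide":[0,1,0],"yaw":0,"grip":0},
    {"slide":[0,1.5,0],"yaw":0,"grip":0},
    {"slide":[0.5,0,-2],"yaw":0,"grip":0},
    {"slide":[2,0,-3],"yaw":0,"grip":0},
    {"slide":[2,0,-3],"yaw":0,"grip":0},
    {"slide":[2,0,0],"yaw":0,"grip":0},
    {"slide":[0,0,0],"yaw":0,"grip":0},
    {"slide":[0,0,0],"yaw":0,"grip":0},
  ],
)

```text
time_s: 9.1
tool_pos: [0.4777, -0.2468, 0.2765]
orientation: [180.0, 0.0, -170.4]
force: [-0.3, -0.1, -0.1]
finger_gap: 0.002
grip_force: 0.0
```

Run:
```python
from h import *
s=bot.get_state();print(s["tool_pos"],s["force"])
m,T=T_cam("wrist");q=proj(m,T,[[.549,-.2816,.217],[.5266,-.2945,.178],[.594,-.2553,.191],[.482,.0345,.097]]);print(q)
f=bot.grab_frame("wrist"); 
x,y=np.clip(q[0].astype(int)-[80,70],0,[352,244])
print(x,y);cv2.imwrite("pics/w7full.png",f);cv2.imwrite("pics/w7.png",cv2.resize(f[y:y+140,x:x+160],(640,560),interpolation=cv2.INTER_CUBIC))
```

```text
[ 0.47768351 -0.2467587   0.27652152] [-0.30003514 -0.12441294 -0.09606863]
[[204.88899301 270.08402691]
 [200.80810601 225.72393416]
 [230.26897801 297.15802977]
 [473.913434   204.86147158]]
124 200
```

View pics/w7.png

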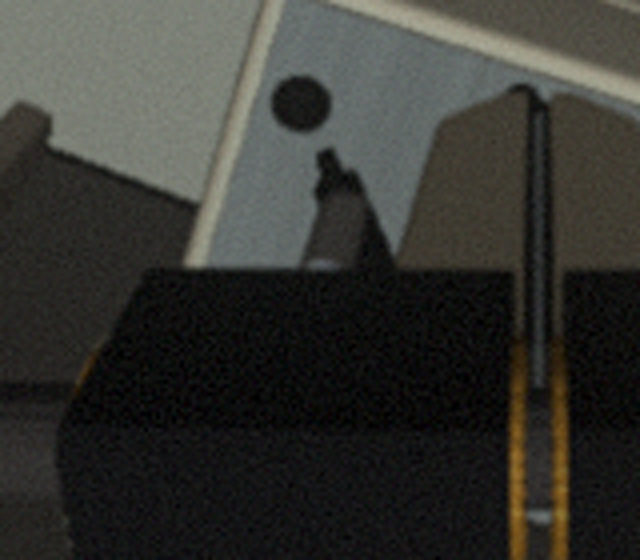

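The stud is at (301,103) and the pointer tip at (326,153). I've used all ten pictures, so from here I'll only measure numerically.

Run:
```python
from a import *
m,T=T_cam("wrist")
for u,v,z in((326,152,.187),(301,103,.178)): ang(m,T,124+u/4,200+v/4,z)
f=cv2.imread("pics/w7full.png")
g=cv2.cvtColor(f,cv2.COLOR_BGR2GRAY)
print(g[232:248,196:224])
```

```text
[ 0.5342 -0.2876] 0.068 0.664
[ 0.527 -0.296] 0.0784 0.715
[[ 64  56  41  44  45  47  61  80  94 102 102 107 105 106 106 101 109 103
  102 105 102 103 102 108  99 100 103 100]
 [ 98  92  88  80  77  82  96  98 105 105  98 103 100 107 104 107 106 106
  102 103 100  98 102  99 102 101 101 101]
 [106 105 108 106 103 103  98 104 106 103 107 106 103 106 105 113 105 106
  102 105 104 103  98 104  97 103 103 100]
 [109 104 106 111 110 106 104 105 105 106 102 107 105 107 107 107  99 106
  104 102 105 103 105 103 100 103  92  98]
 [107 103 112 108 106 108 105 102 100  95  85  92 104 106 108 108 106 104
  100  99 105 103 102 104 104  98 105  98]
 [107 105 111 103 105 103 102  90  74  50  44  64  99 107 106 108 104 105
  100 103 102 102 106  95  98 103 100 102]
 [107 104 108 107 102 104  98  54  33  17  19  47  86 105 107 101 101 101
  101  99 100 106  99  99 100  98 101  98]
 [102 102 106 103 106 106  98  45  24  20  14  32  69 103 108 110 103 104
  104 104 106 103 105 100 102 104  98  96]
 [107 104 107 106 101 105 100  51  16  25  21  26  44  85 106 103 103 106
  100 103  98  99  99 102  96 102 102 103]
 [104 105 103  96  98 103  93  54  23  26  28  21  30  71  92  92  99  96
  104 102 106 105 104 101 101  99  96 105]
 [107 104 106 111  97 107 100  74  40  13  20  21  18  45  67  58  67  90
  102 102 104 100 100  96  95 104  97 103]
 [105 103 104 104  96 102 105  93  40  15  18  22  19  25  31  32  37  64
   96 106 100 103 101  99  97 106 100  97]
 [103 108 103 103 103 100 100  80  38  21  30  18  21  16   5  24  18  41
   85 104 102 103  99  99 102 102 102 101]
 [109 105 103 102 104 105 100  57  23  19  18  24  21  14  17  19  16  30
   64  99 104 103  93 101 103  94 103 100]
 [108 102 106 103 100 105  86  43  15  25  16  24  19  24  26  11  24  19
   49  81 101 102 101 102  98 100 103  99]
 [108 102 104 104 101  96  66  19  18  10  25  28  28  31  31  20  27  17
   32  69  99  99  99 100  96  96 101 102]]
```

apply_moves(
  rows=[
    {"slide":[-2,1,0],"yaw":0,"grip":0},
    {"slide":[-2.5,1,0],"yaw":0,"grip":0},
    {"slide":[-2.5,1,0],"yaw":0,"grip":0},
    {"slide":[-2,0,0],"yaw":0,"grip":0},
    {"slide":[0,0,0],"yaw":0,"grip":0},
    {"slide":[0,0,0],"yaw":0,"grip":0},
  ],
)

```text
time_s: 9.75
tool_pos: [0.5613, -0.2024, 0.2756]
orientation: [179.9, -0.1, -170.4]
force: [-0.9, 0.3, -0.8]
finger_gap: 0.005
grip_force: 0.0
```

```bash
cat > b.py <<'E'
from a import *
s=bot.get_state();print(s["tool_pos"],s["force"])
m,T=T_cam("wrist");a=.7+y
q=proj(m,T,[[.549,-.2816,.217],[*(pp-.067*np.array([np.cos(a),np.sin(a)])),.187],[.5266,-.2945,.178],[.594,-.2553,.191]]);print(q)
f=bot.grab_frame("wrist");g=cv2.cvtColor(f,cv2.COLOR_BGR2GRAY);cv2.imwrite("pics/w8.png",f)
n,l,st,c=cv2.connectedComponentsWithStats((g<55).astype(np.uint8))
for i in range(1,n):
    if 15<st[i,4]<4000 and np.hypot(*(c[i]-q[2]))<130: print(st[i],c[i].round(1))
x0,y0=(q[2]-[14,12]).astype(int)
b=(g<60)
for r in b[y0:y0+75,x0:x0+75]: print("".join(".#"[int(k)] for k in r))
print(x0,y0)
E
python3 b.py
```

```text
[ 0.56131443 -0.20244716  0.27561425] [-0.86558107  0.33693899 -0.83296493]
[[160.19592064 170.64477599]
 [163.18098352 146.22919398]
 [161.16307169 132.77059703]
 [194.29924164 215.44634725]]
[188  19  47  50 235] [220.7  53. ]
[214  42  24  30  88] [228.3  59.8]
[152 125  15  16 185] [159.  132.7]
[215 127  10  10  79] [219.4 131.8]
[163 145  13  14  91] [168.1 152.3]
[ 167  160   44   70 1387] [188.6 201.5]
[264 168   5   5  21] [266. 170.]
...........................................................................
...........................................................................
...........................................................................
...........................................................................
...........................................................................
..........####.............................................................
........########...........................................................
.......##########.......................................................##.
......#############.........................
[... 4355 characters left out ...]
........
............................##############.................................
.............................#############.................................
.............................##############................................
..............................#############................................
..............................##############...............................
...............................#############...............................
...............................##############..............................
................................#############..............................
................................#############..............................
147 120
```

Run:
```python
from a import *
m,T=T_cam("wrist")
for u,v,z in((159,132.7,.178),(219.4,131.8,.178),(266,170,.178),(165.8,146,.187),(165.8,146,.181),(167,151,.187)): ang(m,T,u,v,z)
q=proj(m,T,[[*(pp-r*np.array([np.cos(a+y),np.sin(a+y)])),.187] for a in(.64,.67,.7) for r in (.067,.05)]);print(q.round(1).tolist())
```

```text
[ 0.5265 -0.2968] 0.0792 0.721
[ 0.5172 -0.2442] 0.0776 0.026
[ 0.5444 -0.198 ] 0.0758 -0.688
[ 0.5354 -0.2874] 0.0668 0.67
[ 0.5367 -0.289 ] 0.0665 0.701
[ 0.5396 -0.286 ] 0.0625 0.683
[[167.8, 145.1], [175.2, 163.5], [165.7, 145.8], [173.6, 164.0], [163.6, 146.6], [172.1, 164.6]]
```

Run:
```python
from a import *
m,T=T_cam("wrist")
f=cv2.imread("pics/w8.png").astype(int)
print(f.mean(2).astype(int)[150:184,148:184:1])
for a in(.64,.67,.7,.73): print(a,proj(m,T,[[*(pp-.052*np.array([np.cos(a+y),np.sin(a+y)])),z] for z in(.217,.187)]).round(1).tolist())
```

```text
[[127 134 134 ... 124 116 122]
 [131 133 128 ... 121 122 123]
 [137 135 129 ... 123 125 115]
 ...
 [123 133 126 ...  30  31  30]
 [128 129 127 ...  29  34  28]
 [127 129 129 ...  32  27  26]]
0.64 [[164.2, 170.0], [174.3, 161.3]]
0.67 [[162.4, 170.6], [172.7, 161.9]]
0.7 [[160.6, 171.2], [171.1, 162.5]]
0.73 [[158.9, 172.0], [169.5, 163.1]]
```

Run:
```python
from h import *
f=cv2.imread("pics/w8.png")
b=f.mean(2).astype(int); hs=cv2.cvtColor(f,cv2.COLOR_BGR2HSV)[...,1]
for r in range(152,182): print(r," ".join(f"{b[r,c]:3d}" for c in range(150,184)))
```

```text
152 129 130 133 123 125 128 127 131 127 129 125 123 123 123  92  52  33  37  29  29  29  29  26  35  60 105 123 124 126 123 123 123 125 115
153 123 126 125 128 129 128 130 131 131 128 130 127 125 119  87  39  25  26  30  31  24  28  31  18  41  80 112 120 132 124 123 122 121 123
154 127 127 129 126 126 123 127 128 132 122 130 117 114  92  56  29  30  27  36  28  29  28  28  25  30  64 108 126 128 125 126 120 121 121
155 126 127 128 127 128 135 131 127 130 126 125 110  86  54  26  25  34  42  38  44  37  37  34  25  30  51 101 121 124 119 119 118 118 117
156 125 129 123 132 125 129 125 135 128 121 123 109  68  35  29  32  42  50  54  54  64  58  46  40  39  32  81 118 129 125 123 121 120 124
157 127 125 124 122 128 131 126 128 127 128 126 114  79  39  40  46  62  65  66  60  62  58  61  55  49  43  57 108 124 123 124 119 121 123
158 128 128 129 128 126 125 129 125 127 126 123 114  89  58  51  55  64  57  64  66  55  57  59  59  58  53  57  83 117 126 119 122 123 117
159 126 127 124 129 128 127 136 126 127 125 117 105  84  62  63  65  63  60  60  58  62  56  56  61  60  53  56  61 102 
[... 2399 characters left out ...]

177 123 129 131 129 122 122 121 124 111 114 122 123 110 112 120 127 127 125 128 123 100  59  35  27  28  31  33  33  27  33  28  27  25  25
178 128 125 128 125 126 124 123 123 121 125 126 119 120 120 124 126 124 118 124 122 117  78  43  31  33  29  32  31  24  31  30  28  27  27
179 127 124 129 128 125 121 124 123 124 125 123 122 124 127 123 117 126 124 128 129 120  95  51  28  28  30  28  26  28  33  34  28  31  28
180 129 121 126 122 123 120 124 122 124 121 128 130 126 126 123 125 124 123 128 124 128 116  66  35  29  32  25  30  25  29  28  28  23  31
181 126 131 124 127 126 121 125 128 124 128 123 128 127 127 123 119 124 128 126 123 129 124  88  49  23  28  31  31  28  32  33  30  31  30
```

The pin reads about 0.70 and the tip 0.67–0.70, with the stud at about 0.715. That leaves the pointer perhaps 0.02 short, so I'll nudge it about 1 mm further.

apply_moves(
  rows=[
    {"slide":[2.5,-2.7,0],"yaw":0,"grip":0},
    {"slide":[0,0,2.6],"yaw":0,"grip":0},
    {"slide":[0,0,2.6],"yaw":0,"grip":0},
    {"slide":[0,0,2.7],"yaw":0,"grip":0},
    {"slide":[0,0,0],"yaw":0,"grip":0},
    {"slide":[0,0,0],"yaw":0,"grip":0},
    {"slide":[0,-1,0],"yaw":0,"grip":0},
    {"slide":[0,-1,0],"yaw":0,"grip":0},
    {"slide":[0,-0.7,0],"yaw":0,"grip":0},
    {"slide":[0,-0.2,0],"yaw":0,"grip":0},
    {"slide":[0,0,0],"yaw":0,"grip":0},
    {"slide":[0,0,0],"yaw":0,"grip":0},
  ],
)

```text
time_s: 11.0
tool_pos: [0.5459, -0.2623, 0.1976]
orientation: [180.0, -0.0, -170.4]
force: [0.3, -0.3, 0.6]
finger_gap: 0.006
grip_force: 0.0
```

apply_moves(
  rows=[
    {"slide":[0,-0.07,0],"yaw":0,"grip":0},
    {"slide":[0,0,0],"yaw":0,"grip":0},
    {"slide":[0,0,0],"yaw":0,"grip":0},
    {"slide":[0,1,0],"yaw":0,"grip":0},
    {"slide":[0,2,0],"yaw":0,"grip":0},
    {"slide":[0,0,-2.6],"yaw":0,"grip":0},
    {"slide":[0,0,-2.6],"yaw":0,"grip":0},
    {"slide":[-1,1,-2.7],"yaw":0,"grip":0},
    {"slide":[-1.5,1.7,0],"yaw":0,"grip":0},
    {"slide":[0,0,0],"yaw":0,"grip":0},
    {"slide":[0,0,0],"yaw":0,"grip":0},
    {"slide":[0,0,0],"yaw":0,"grip":0},
  ],
)

```text
time_s: 12.2
tool_pos: [0.5607, -0.2028, 0.2761]
orientation: [180.0, -0.1, -170.4]
force: [0.5, 0.1, -0.4]
finger_gap: 0.007
grip_force: 0.0
```

```bash
python3 b.py | head -45
```

```text
[ 0.56070976 -0.20280524  0.27609645] [ 0.51454859  0.14940764 -0.41990534]
[[160.79831954 171.35735671]
 [163.71301074 146.92840389]
 [161.67843135 133.48740202]
 [194.80396754 215.9095883 ]]
[189  14  46  55 230] [221.2  52.1]
[214  42  24  30  78] [229.   59.9]
[152 126  16  16 189] [159.5 133.4]
[215 128  10  10  79] [219.6 132.6]
[161 147  14  14  94] [166.5 153.8]
[ 165  161   47   69 1387] [188.6 202.1]
[264 168   5   5  19] [266.4 170.2]
...........................................................................
...........................................................................
...........................................................................
...........................................................................
...........................................................................
..........#####............................................................
........#########..........................................................
.......###########.....................................................####
.......############.......................
[... 1157 characters left out ...]
................
...........................................................................
...........................................................................
................###........................................................
...............#####.......................................................
..............######.......................................................
..............#######......................................................
...............######......................................................
................######.....................................................
................#########..................................................
```

The tip is now on the predicted 0.70 line, the arm is clear of everything, and no unexpected forces were seen. I'll hand it in.

```bash
python3 -c "
from cell import bot
print(bot.close_job())"
```

```text
the job is handed in; nothing more can be done
None
```

I pushed the spout round until its outlet hung over the mug, then the pointer lever to the largest stud, and handed the job in at about 12 s of the 51 s allowed. By my measurements the spout lines up with the mug's middle to within about 0.01 rad and the pointer with the stud to within about 0.02 rad. The hand-in returned no verdict, and I didn't re-check the mug, glass and other objects at the end, though the forces I read after each move stayed under about 2 N.

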